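# Swap the trays of the bench incubators

## Robot

A 6-joint arm with a two-finger parallel gripper is mounted at the origin on the work surface. World frame = base frame: x ahead of the robot, y to its left, z up, the work surface at z = 0. Lengths are in mm, angles in rad, forces in N, time in s.
With the tool pointing down it reaches from about 400 to 925 mm from the base axis. Payload 12.5 kg.
Tool frame: the origin (TCP) lies midway between the tips of the shut fingers; the grasp point (between the pads) lies 19 mm behind it (env.grip_depth is the distance from the TCP to the grasp point, in mm); z points along the fingers, y is the line along which they close (so a half turn about z gives the same grasp; the last joint's range is limited). The gripper opens to 95 mm and grips with 3 to 60 N. Pads are 20 mm wide; open, the fingers measure 119 mm over their backs; the gripper's body (75 mm by 180 mm) begins 59 mm behind the grasp point.
Start: joints at [1.015, 0.491, 1.559, -0, 1.092, -0.106], TCP at [271.728, 562.86, 214.661] pointing down, gripper open.
Joint ranges: [-3.1, 3.1], [-0.84, 2.19], [0.05, 2.79], [-1.13, 4.28], [0.06, 2.93], [-2.69, 2.69]. Speed limits (rad/s): [2.22, 2.22, 2.79, 3.14, 3.14, 3.14].

## Interface

Orientations are given as [roll, pitch, yaw] about the fixed x, y, z axes, in that order (R = Rz(yaw) Ry(pitch) Rx(roll)).
In Python, from cell import monitor, viewer, order, env gives the robot as it stands.
- The arm moves only by the tool move_arm, never from a script. Its argument "moves" is one flat list of numbers, 4 for each row, row after row: the shift along the tool's x, y, z normalised to -1 to 1, where 1 is 0.15 m, then the turn about the tool's z normalised to -1 to 1, where 1 is pi/2 rad. A call has 1 to 10 rows; each row shifts and turns the commanded pose from where the row before left it, along the tool's axes as they then stand; what a row does not reach is not made up. A row lasts 1/8 s, in which the tool goes at most 62.5 mm and 10.7 degrees, less where a joint would pass 70% of its speed; a pose out of reach is approached as far as the arm can. A call with a number of a shift or a turn outside -1 to 1 is refused whole. A call with a gripper value outside its range is refused whole. "claw" is the finger opening in mm, from 0 to 95.1, set as the call begins (left out, the last holds). The fingers move at their own pace and stop on an object; the grip force is fixed at half the most. Time passes only in rows, so rows that do not move let the fingers close. It gives the time, the measured TCP pose, the force, the opening and the grip force at its end, in the units of the state.
- monitor.state(): the state, without advancing time (a new reading comes with each control period).
- viewer.read_camera(name): name is "side" or "top"; returns the picture (384x512x3 uint8, red, green, blue); there is no depth.
- viewer.camera_info(name): a dict with "K" (3x3 intrinsics, pixels), "dist_coeffs" ([k1, k2, p1, p2, k3] as OpenCV has them; the pictures are not rectified), "camera_from_world" (4x4, takes a point from world to camera coordinates). Camera axes: x right, y down, z forward; pixel columns grow to the right and rows downward; lengths in mm; the calibration is good to about 2 mm. A picture is of the moment at which its call begins. camera_info takes no time and is no camera call.
- order.job_done(): hands the job in; it is judged then, once.
The state is a dict: "t": time; "joints": joint angles; "qvel": joint speeds; "tau": joint torques, N m; "eef_pos": TCP position; "tcp_rot": TCP orientation; "ft_force": force on the tool from outside, world axes, zero at the start; "moment": the same for the moment, N m; "opening": opening from 0.0 (shut) to 1.0 (fully open); "grip_force": force on a finger pad.
Only numpy, scipy, OpenCV 4.12 (cv2) and the standard library are available. Lean on these libraries where they do the work, as an engineer would, in place of code of your own. Each camera call takes 0.05 s, during which the arm holds its last target. There are 200 camera calls.

## Task

First push the empty incubator tray (the white lip) fully home into its housing. Then hook a fingertip behind the purple lip of the tray carrying the tube rack and draw that tray out all the way to its stop, leaving the rack standing in it. Do not pinch the lips, do not lift anything, and leave the bottle, flask and vial where they stand.

Things in the scene. Friction and masses are not known exactly. Their poses are not given: they have to be found in the camera images.
- loaded_module: Cream benchtop incubator module, fixed to the bench, with an amber window and a black keypad on top; its tray has a purple lip and carries the tube rack. Origin: on the bench, under the middle of the housing's front face. x points into the housing (away from the robot), y across, z up. Housing 220 (x) x 166 (y) x 98 mm high; its tray slides along x.
- empty_module: Second module of the same make, fixed to the bench; its tray has a white lip and is empty, and begins partly drawn out. Origin: on the bench, under the middle of the housing's front face. x points into the housing (away from the robot), y across, z up. Housing 220 (x) x 166 (y) x 98 mm high; its tray slides along x.
- loaded_lip (a point): Purple lip: midpoint of the lip's upper rear edge; moves with the tray, axes as the module's. The lip is an upright plate 8 mm thick (from here to -x), 120 mm wide in y, top 67 mm and tray floor 42 mm above the bench. Tray shut: 65 mm of finger gap from the lip back to the housing's front. A 10 mm high rib stands 67 mm behind the lip.
- empty_lip (a point): White lip: midpoint of the lip's upper rear edge; moves with the tray, axes as the module's. The lip is an upright plate 8 mm thick (from here to -x), 120 mm wide in y, top 67 mm and tray floor 42 mm above the bench. Tray shut: 65 mm of finger gap from the lip back to the housing's front. A 10 mm high rib stands 67 mm behind the lip.
- loaded_tray (a joint): how far the loaded (purple-lipped) tray is drawn out along its rail, in m: 0 = fully home, 0.10 = fully out at its end stop. It slides level towards the module's -x as the value grows; about 2.5 N of rail friction plus light damping, no spring, stays where it is left. Begins at 0.
- empty_tray (a joint): how far the empty (white-lipped) tray is drawn out along its rail, in m: 0 = fully home, 0.10 = fully out at its end stop. It slides level towards the module's -x as the value grows; about 2.5 N of rail friction plus light damping, no spring, stays where it is left. Begins between 0.05 and 0.095.
- rack: Loose lilac tube rack, 70 (x) x 82 (y) x 36 mm high with twelve capped tubes, about 0.12 kg, standing in the rear part of the loaded tray, between 10 mm high walls, under the amber window. Origin: centre of its underside, 111 mm behind the purple lip point; z up.
- bottle: Loose glass reagent bottle with a blue cap, 68 mm diameter, 140 mm high, beside the modules. Bystander. Origin: centre of its underside; z up.
- flask: Loose green glass conical flask, 80 mm diameter at the foot, 122 mm high, on the other side of the modules. Bystander. Origin: centre of its underside; z up.
- vial: Loose small amber vial with a purple cap, 28 mm diameter, 55 mm high, in front of the modules near the middle. Bystander. Origin: centre of its underside; z up.

How it is judged:
By the outcome, as a careful person would: the job done as asked, in the order asked, and still so for the second after the job is handed in, with the robot touching nothing.
It also fails if it takes over 51 s, if anything falls off the work surface, if the arm or the gripper's body presses on something with over 40 N, if the wrist force passes 120 N, or if a joint passes its speed limit or range.

## Working session

There is one attempt and no reset: what is moved stays moved. The work goes in short steps, Python scripts to look and compute and a tool call to move; the robot and the scene stay as the last step left them, time stands still between calls to the robot, and variables do not carry over. Pictures are saved under pics/ and viewed, at most 10 in all, crops included, and the job is handed in when it is done.

Besides the shell and the picture viewer there is one more tool, called after ">>>" as name(argument=value, ...) on one line, values as JSON. move_arm: Moves the arm, as the interface text tells. Scaled input: -1 to 1 covers 0.15 m each way for a shift and pi/2 rad each way for a turn. Its arguments: {"type":"object","properties":{"moves":{"type":"array"},"claw":{"type":"number"}},"required":["moves"]}

```bash
mkdir -p pics; python3 - <<'E'
from cell import monitor, viewer, order, env
import cv2,numpy as np
for n in("side","top"):
    im=viewer.read_camera(n); cv2.imwrite(f"pics/{n}0.png",im[:,:,::-1])
    i=viewer.camera_info(n); print(n,np.round(i["K"],1).tolist(),i["dist_coeffs"],np.round(i["camera_from_world"],3).tolist())
s=monitor.state();print(s)
E
```

```text
side [[348.0, 0.0, 256.5], [0.0, 348.0, 191.3], [0.0, 0.0, 1.0]] [-0.00397558  0.          0.          0.          0.        ] [[0.956, -0.295, -0.012, -515.763], [-0.166, -0.506, -0.846, 156.615], [0.243, 0.81, -0.533, 859.817], [0.0, 0.0, 0.0, 1.0]]
top [[403.9, 0.0, 248.6], [0.0, 403.9, 188.5], [0.0, 0.0, 1.0]] [-0.14183674  0.          0.          0.          0.        ] [[-0.017, -1.0, -0.0, 9.57], [-0.984, 0.017, -0.176, 566.282], [0.176, -0.003, -0.984, 1097.716], [0.0, 0.0, 0.0, 1.0]]
{'t': 0.1, 'joints': array([ 1.01542627e+00,  4.91510905e-01,  1.55941992e+00, -2.00381649e-05,
        1.09170530e+00, -1.05614717e-01]), 'qvel': array([-0.00039125, -0.00154413,  0.00070371,  0.00146416, -0.00012913,
       -0.00038752]), 'tau': array([ 2.10965103e-03, -6.13625908e+01, -2.58600730e+01,  6.93400344e-02,
        4.71233076e-02, -9.46708337e-05]), 'eef_pos': array([271.5848711 , 562.65133535, 214.1021456 ]), 'tcp_rot': array([-3.14055312e+00, -9.23284468e-05,  2.69184651e+00]), 'ft_force': array([ 0.90819188, -0.61475994, -0.0344648 ]), 'moment': array([0.01806741, 0.04360635, 0.01882143]), 'grip_force': 0.0, 'opening': 0.9992954878991237}
```

View pics/side0.png

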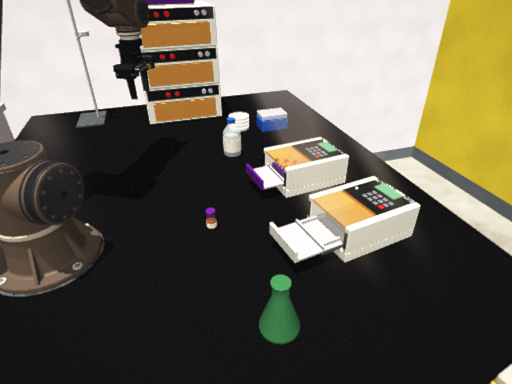

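View pics/top0.png

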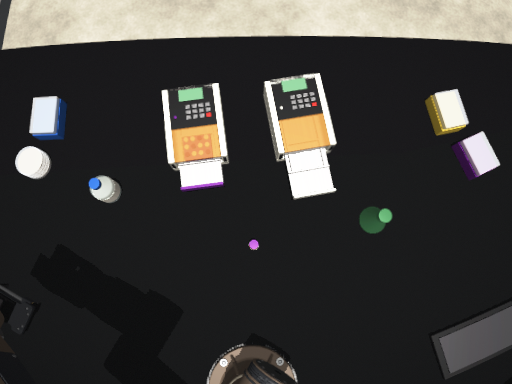

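The side view shows the purple-lipped tray at about (263,178) and the white tray, drawn out, at about (300,240). In the top view the purple lip runs about (181,188)–(223,185) and the white lip about (292,197)–(334,192). The vial is at (254,244). I'll zoom in for corners.

```bash
python3 - <<'E'
import cv2,numpy as np
t=cv2.imread("pics/top0.png")[130:210,150:350]; s=cv2.imread("pics/side0.png")[130:270,230:430]
cv2.imwrite("pics/topc.png",cv2.resize(t,None,fx=4,fy=4,interpolation=cv2.INTER_CUBIC))
cv2.imwrite("pics/sidec.png",cv2.resize(s,None,fx=4,fy=4,interpolation=cv2.INTER_CUBIC))
E
```

```text
(no output)
```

View pics/topc.png

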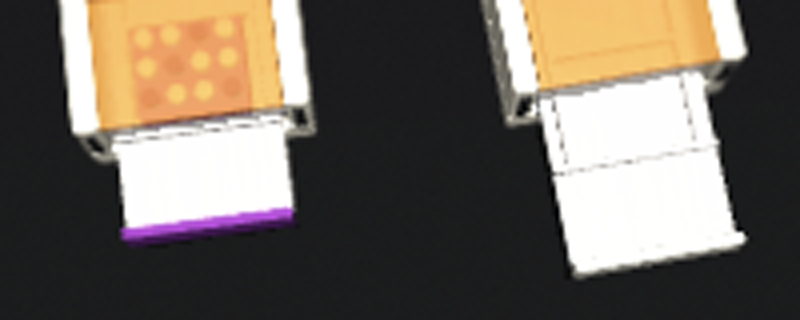

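View pics/sidec.png

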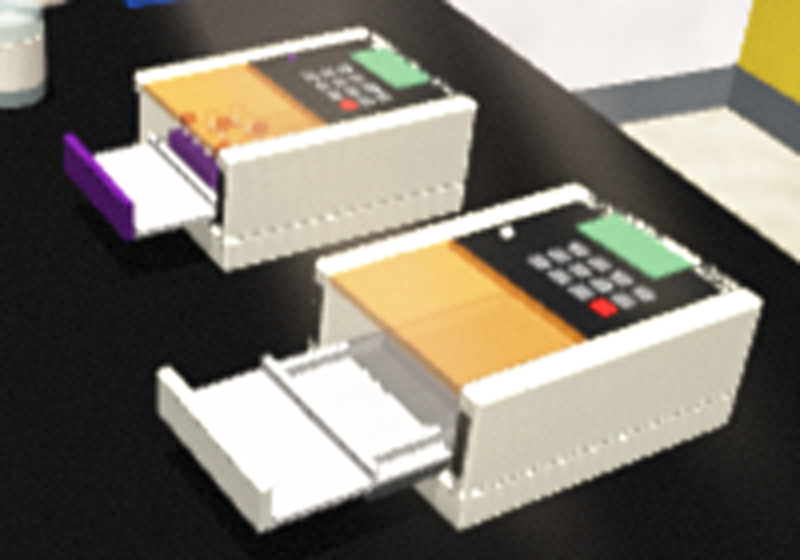

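```bash
cat > h.py <<'E'
from cell import viewer
import cv2,numpy as np
from scipy.optimize import least_squares
def proj(n,P):
    i=viewer.camera_info(n);M=np.array(i["camera_from_world"])
    r,_=cv2.Rodrigues(M[:3,:3]);return cv2.projectPoints(np.array(P,float),r,M[:3,3],np.array(i["K"]),np.array(i["dist_coeffs"]))[0][:,0]
off={"top":(150,130),"side":(230,130)}
def px(n,c): return (np.array(c,float)+.5)/4-.5+off[n]
def tri(a,b):
    f=lambda p:np.r_[proj("side",[p])[0]-a,proj("top",[p])[0]-b]
    s=least_squares(f,[700,0,50]);return s.x,abs(s.fun).max()
E
python3 - <<'E'
from h import *
for k,a,b in [("P far",(66,137),(122,238)),("P near",(133,210),(293,216)),("W far",(160,372),(575,272)),("W near",(268,490),(744,238))]:
    x,e=tri(px("side",a),px("top",b));print(k,x.round(1),e.round(2))
# housing fit: corners local (x,y,z)
L={"fn":(0,-83,98),"ff":(0,83,98),"bn":(220,-83,98),"bf":(220,83,98),"fnb":(0,-83,0)}
obs={"loaded":{"side":dict(fnb=(226,270),fn=(222,155),ff=(137,77),bn=(474,103),bf=(365,32)),"top":dict(ff=(75,135),fn=(301,107))},
"empty":{"side":dict(fnb=(460,527),fn=(465,400),ff=(318,265),bn=(760,300),bf=(580,190)),"top":dict(ff=(508,95+5),fn=(746,57))}}
for m,o in obs.items():
    def f(p):
        c,s=np.cos(p[2]),np.sin(p[2]);T=lambda q:(p[0]+c*q[0]-s*q[1],p[1]+s*q[0]+c*q[1],q[2]+p[3])
        return np.concatenate([proj(n,[T(L[k]) for k in d]).ravel()-np.array([px(n,v) for v in d.values()]).ravel() for n,d in o.items()])
    s=least_squares(f,[760,0,0,0],x_scale=[100,100,.1,10],loss="soft_l1");print(m,s.x.round(3),f(s.x).round(1))
E
```

```text
P far [565.4 193.2  62.7] 0.09
P near [581.2  72.2  59.3] 0.41
W far [ 535.9 -125.    63.6] 0.05
W near [ 557.2 -245.4   65. ] 0.22
loaded [ 6.42254e+02  1.44768e+02  1.01000e-01 -3.35700e+00] [-1.1  0.6  0.9  1.3 -0.7 -1.2  0.7  0.5 -0.3 -1.  -2.  -0.2  0.8 -0.2]
empty [ 6.68462e+02 -1.62585e+02  1.50000e-01 -3.13600e+00] [-1.3  1.2  2.8  0.6 -1.1 -1.5  0.9  0.5 -0.7 -1.7  0.4 -1.2 -1.1  0.3]
```

>>> move_arm(moves=[0,0,0,0.102,0,0,0,0.102,0,0,0,0.102,0,0,0,0.102,0,0,0,0.102,0,0,0,0.102,0,0,0,0], claw=0)

```text
t: 0.98
eef_pos: [271.7, 562.7, 214.4]
tcp_rot: [-3.141, 0.0, 1.732]
ft_force: [0.2, 0.3, 0.4]
opening: 0.317
grip_force: 0.0
```

>>> move_arm(moves=[-0.37,0.133,0,0,-0.37,0.133,0,0,-0.37,0.133,0,0,-0.37,0.133,0,0,-0.37,0.133,0,0,-0.37,0.133,0,0,-0.37,0.133,0,0,-0.37,0.133,0,0,0,0,0,0])

```text
t: 2.1
eef_pos: [501.4, 146.8, 214.4]
tcp_rot: [3.141, 0.0, 1.73]
ft_force: [0.1, 0.3, 0.5]
opening: 0.008
grip_force: 0.0
```

>>> move_arm(moves=[-0.319,-0.067,0,0,-0.319,-0.067,0,0,-0.319,-0.067,0,0,-0.319,-0.067,0,0,-0.319,-0.067,0,0,-0.319,-0.067,0,0,-0.319,-0.067,0,0,0,0,0.37,0,0,0,0.37,0,0,0,0,0])

```text
t: 3.35
eef_pos: [482.2, -190.5, 101.1]
tcp_rot: [-3.136, -0.004, 1.733]
ft_force: [0.9, 0.3, 0.5]
opening: 0.006
grip_force: 0.0
```

```bash
python3 - <<'E'
from h import *
ims=[]
for n,(x,y) in (("side",(200,100)),("top",(210,110))):
    im=viewer.read_camera(n)[y:y+150,x:x+200,::-1]; ims.append(cv2.resize(im,None,fx=2,fy=2,interpolation=cv2.INTER_CUBIC))
cv2.imwrite("pics/pre.png",np.hstack(ims))
E
```

```text
(no output)
```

View pics/pre.png

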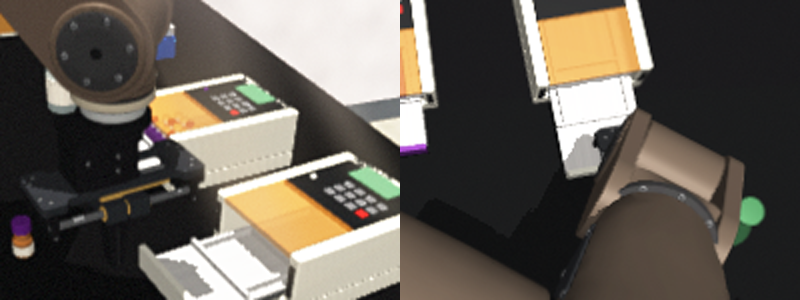

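The side crop shows the shut gripper in front of the white lip, with clear space around it and the vial well off to the left. The position is good, so I'm descending and pushing.

>>> move_arm(moves=[0,0,0.16,0,0,0,0.167,0,0,0,0,0,0,0.13,0,0,0,0.13,0,0,0,0.06,0,0,0,0,0,0])

```text
t: 4.32
eef_pos: [531.6, -184.3, 55.8]
tcp_rot: [3.14, 0.001, 1.731]
ft_force: [-0.5, 0.5, -0.6]
opening: 0.002
grip_force: 0.0
```

>>> move_arm(moves=[0,0.05,0,0,0,0.05,0,0,0,0.05,0,0,0,0,0,0])

```text
t: 4.82
eef_pos: [554.0, -180.7, 54.4]
tcp_rot: [3.141, 0.0, 1.731]
ft_force: [0.2, -0.1, 0.8]
opening: 0.004
grip_force: 0.0
```

>>> move_arm(moves=[0,0.04,0,0,0,0.04,0,0,0,0.04,0,0])

```text
t: 5.2
eef_pos: [571.3, -177.8, 54.4]
tcp_rot: [-3.141, -0.0, 1.73]
ft_force: [-2.6, -1.5, -0.4]
opening: 0.006
grip_force: 1.5
```

>>> move_arm(moves=[0,0.02,0,0,0,0.02,0,0])

```text
t: 5.45
eef_pos: [577.1, -176.9, 54.4]
tcp_rot: [-3.141, -0.0, 1.731]
ft_force: [-2.1, -1.5, -1.9]
opening: 0.002
grip_force: 1.3
```

>>> move_arm(moves=[0,0.02,0,0,0,0.02,0,0])

```text
t: 5.7
eef_pos: [583.0, -175.9, 54.5]
tcp_rot: [-3.141, -0.0, 1.73]
ft_force: [-2.8, -0.0, -2.8]
opening: 0.007
grip_force: 1.3
```

>>> move_arm(moves=[0,0.015,0,0,0,0.01,0,0])

```text
t: 5.95
eef_pos: [586.7, -175.3, 54.5]
tcp_rot: [3.142, -0.0, 1.73]
ft_force: [-2.2, -0.3, -2.2]
opening: 0.005
grip_force: 1.2
```

>>> move_arm(moves=[0,0.015,0,0,0,0.015,0,0])

```text
t: 6.2
eef_pos: [587.8, -175.0, 54.4]
tcp_rot: [-3.134, -0.002, 1.731]
ft_force: [-26.7, -9.8, 10.9]
opening: 0.004
grip_force: 14.8
```

>>> move_arm(moves=[0,0.015,0,0,0,0.01,0,0])

```text
t: 6.45
eef_pos: [588.0, -174.8, 54.3]
tcp_rot: [-3.127, -0.004, 1.732]
ft_force: [-43.2, -14.5, 20.8]
opening: 0.005
grip_force: 24.1
```

The white tray hit its stop: force rose from 2 N to 27 N with no further motion. I'm backing off and rising.

>>> move_arm(moves=[0,-0.1,0,0,0,-0.2,0,0,0,-0.2,0,0,0,0,-0.3,0,0,0,-0.35,0,0,0,-0.2,0.029,0,0,0,0])

```text
t: 7.32
eef_pos: [522.0, -186.4, 184.6]
tcp_rot: [3.136, 0.003, 1.685]
ft_force: [0.1, -0.6, -0.7]
opening: 0.003
grip_force: 0.0
```

```bash
python3 - <<'E'
from cell import monitor
s=monitor.state();p=s["eef_pos"];y=s["tcp_rot"][2];d=[612-p[0],140-p[1]]
import numpy as np
print(p,y,(d[0]*np.cos(y)+d[1]*np.sin(y))/150,(d[0]*np.sin(y)-d[1]*np.cos(y))/150)
E
```

```text
[ 522.01140174 -186.4267284   184.60843854] 1.6848099051798293 2.0937979414074372 0.8436056448268066
```

>>> move_arm(moves=[0.3,0.12,0,0,0.3,0.12,0,0,0.3,0.12,0,0,0.3,0.12,0,0,0.3,0.12,0,0,0.3,0.12,0,0,0.3,0.12,0,0,0,0,0.25,0,0,0,0.25,0,0,0,0,0])

```text
t: 8.57
eef_pos: [608.5, 141.3, 103.9]
tcp_rot: [-3.136, -0.0, 1.686]
ft_force: [-0.2, 0.0, 0.0]
opening: 0.007
grip_force: 0.0
```

```bash
python3 - <<'E'
from h import *
ims=[]
for n,(x,y) in (("side",(220,110)),("top",(150,60))):
    im=viewer.read_camera(n)[y:y+150,x:x+200,::-1]; ims.append(cv2.resize(im,None,fx=2,fy=2,interpolation=cv2.INTER_CUBIC))
cv2.imwrite("pics/pre2.png",np.hstack(ims))
from cell import monitor
s=monitor.state();print(s["eef_pos"],(proj("side",[s["eef_pos"]])[0]-[220,110])*2,(proj("top",[s["eef_pos"]])[0]-[150,60])*2)
E
```

```text
[610.3492301  141.3073891  107.33919534] [89.04208732 92.51659476] [ 93.02672535 219.67687384]
```

View pics/pre2.png

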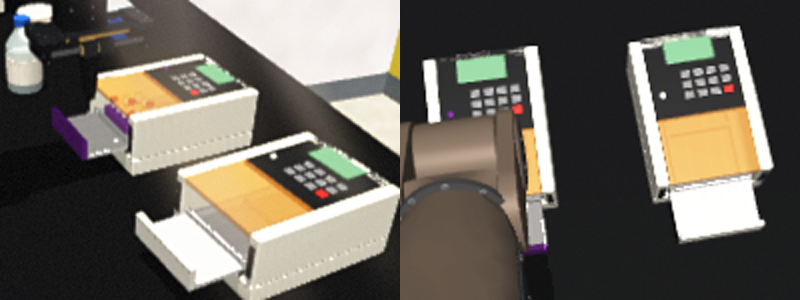

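The white tray now sits home with its finger gap at about (715,208) in the top half. The gripper is over the purple tray's gap, and the purple lip is still in place. I'm descending.

>>> move_arm(moves=[0,0,0.12,0,0,0,0.12,0,0,0,0.12,0,0,0,0,0,0,0,0,0])

```text
t: 9.3
eef_pos: [610.2, 141.3, 53.2]
tcp_rot: [3.141, -0.0, 1.685]
ft_force: [0.6, 0.2, 0.5]
opening: 0.004
grip_force: 0.0
```

>>> move_arm(moves=[0,-0.04,0,0,0,-0.04,0,0,0,-0.03,0,0,0,-0.02,0,0,0,-0.02,0,0,0,-0.02,0,0,0,-0.02,0,0])

```text
t: 10.18
eef_pos: [582.0, 138.0, 53.2]
tcp_rot: [3.14, -0.0, 1.685]
ft_force: [2.5, 0.4, -1.9]
opening: 0.001
grip_force: 1.3
```

>>> move_arm(moves=[0,-0.03,0,0,0,-0.03,0,0,0,-0.03,0,0,0,-0.03,0,0,0,-0.03,0,0,0,-0.03,0,0,0,-0.03,0,0,0,-0.03,0,0])

```text
t: 11.18
eef_pos: [545.7, 133.8, 53.1]
tcp_rot: [3.141, -0.0, 1.685]
ft_force: [2.2, -0.7, -0.6]
opening: 0.008
grip_force: 1.4
```

>>> move_arm(moves=[0,-0.03,0,0,0,-0.03,0,0,0,-0.03,0,0,0,-0.03,0,0,0,-0.03,0,0,0,-0.03,0,0,0,-0.03,0,0,0,-0.03,0,0])

```text
t: 12.18
eef_pos: [509.9, 129.8, 53.1]
tcp_rot: [3.142, -0.0, 1.685]
ft_force: [3.1, -2.1, 0.5]
opening: 0.005
grip_force: 1.4
```

>>> move_arm(moves=[0,-0.02,0,0,0,-0.02,0,0,0,-0.02,0,0])

```text
t: 12.55
eef_pos: [501.1, 128.8, 53.1]
tcp_rot: [3.141, -0.0, 1.685]
ft_force: [3.0, -0.8, -0.1]
opening: 0.007
grip_force: 1.4
```

>>> move_arm(moves=[0,-0.015,0,0,0,-0.015,0,0])

```text
t: 12.8
eef_pos: [496.7, 128.3, 53.1]
tcp_rot: [3.141, -0.0, 1.685]
ft_force: [2.9, -2.7, 0.4]
opening: 0.005
grip_force: 1.4
```

>>> move_arm(moves=[0,-0.015,0,0,0,-0.015,0,0,0,-0.015,0,0])

```text
t: 13.18
eef_pos: [489.9, 127.5, 53.1]
tcp_rot: [3.142, -0.0, 1.685]
ft_force: [3.0, -1.1, 1.1]
opening: 0.005
grip_force: 1.4
```

>>> move_arm(moves=[0,-0.015,0,0,0,-0.015,0,0])

```text
t: 13.42
eef_pos: [485.4, 127.0, 53.1]
tcp_rot: [3.142, -0.0, 1.685]
ft_force: [2.3, -2.3, 0.6]
opening: 0.004
grip_force: 1.4
```

>>> move_arm(moves=[0,-0.015,0,0,0,-0.015,0,0])

```text
t: 13.68
eef_pos: [483.9, 126.8, 53.4]
tcp_rot: [3.135, -0.0, 1.685]
ft_force: [17.7, 0.9, -9.2]
opening: 0.0
grip_force: 8.6
```

>>> move_arm(moves=[0,-0.012,0,0,0,-0.012,0,0])

```text
t: 13.92
eef_pos: [483.7, 126.8, 53.7]
tcp_rot: [3.127, -0.0, 1.684]
ft_force: [31.0, 4.5, -19.4]
opening: 0.007
grip_force: 14.3
```

At the stop, with force at 31 N and no motion. I'll ease off the lip and rise straight up.

>>> move_arm(moves=[0,0.03,0,0,0,0.04,0,0,0,0.06,0,0,0,0,0,0,0,0,-0.2,0,0,0,-0.35,0,0,0,-0.35,0,0,0,-0.2,0,0,0,0,0])

```text
t: 15.05
eef_pos: [497.2, 128.4, 219.9]
tcp_rot: [3.138, -0.0, 1.685]
ft_force: [-0.8, 0.2, -0.3]
opening: 0.001
grip_force: 0.0
```

>>> move_arm(moves=[0.37,-0.1,0,0,0.37,-0.1,0,0,0.37,-0.1,0,0,0.37,-0.1,0,0,0.37,-0.1,0,0,0.37,-0.1,0,0,0,0,0,0])

```text
t: 15.92
eef_pos: [367.3, 451.2, 216.1]
tcp_rot: [-3.139, 0.001, 1.689]
ft_force: [0.2, -2.5, 0.1]
opening: 0.005
grip_force: 0.0
```

```bash
python3 - <<'E'
from h import *
ims=[]
for n,(x,y) in (("side",(200,110)),("top",(150,70))):
    im=viewer.read_camera(n)[y:y+200,x:x+200,::-1]; ims.append(cv2.resize(im,None,fx=2,fy=2,interpolation=cv2.INTER_CUBIC))
cv2.imwrite("pics/fin.png",np.hstack(ims))
E
```

```text
(no output)
```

View pics/fin.png

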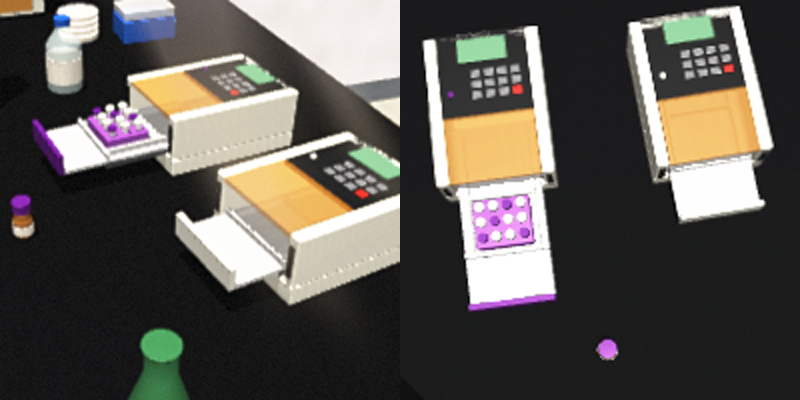

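The purple tray is fully out with the rack standing upright in it, around (503,222) in the top half. The white tray is home, and the bottle, flask and vial stand undisturbed.

```bash
python3 -c "
from cell import order
print(order.job_done())"
```

```text
the job is handed in; nothing more can be done
None
```

The white-lipped tray was pushed home to its stop, then the purple-lipped tray was drawn out to its stop with the rack still standing in it; the bottle, flask and vial were left where they stood, and the job was handed in at about 16 s (no verdict was returned).

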